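# Refit the drip strip under the lapped splash flap

### The job

Clear the draining board by nesting the bowl that stands on it into the matching bowl on the worktop. Then lay the metal drip strip on the board, line side toward the green flap, and tuck its edge under the flap without lifting the flap, square and centred, until the red line is at the flap's front edge. Finish while still pressing the strip firmly down flat on the board, and leave the salt shaker, matchbox and spice jar where they stand.

Things in the scene. Friction and masses are not known exactly. Their poses are not given: they have to be found in the camera images.
- board: fixed wooden draining board, 270 (x) by 200 mm (y), deck top 12 mm above the worktop. Origin: on the worktop, below the middle of the flap's front edge; +x from the free landing to the hinge, z up. Landing x = -150 to 0 mm; flap over x = 0 to 100 mm. Under the flap a 6 mm high stop bar has its front face at x = 45 mm; back curb 34 mm over the worktop, to x = 120 mm.
- flap (a joint): hinge of the green flap, a light plate (100 mm from hinge to front edge, 166 mm wide, 4 mm thick, 150 g) lapping over the rear of the board. 0 = shut, with a 10 mm gap between deck and underside; grows (rad) as the front edge lifts, 0.01 rad = 1 mm; about 0.7 N upward at the front edge lifts it; it falls shut by its weight.
- flap_edge (a point): middle of the flap's front edge, half way up its thickness: 24 mm above the worktop when shut; axes as the flap.
- strip: loose aluminium drip strip, 100 (x) by 150 (y) by 4 mm, about 140 g. Origin: centre of its underside; +x points to the edge to be tucked. A black upright grip rib, 10 mm thick (x), 70 mm long (y), rises to 36 mm above the underside, middle at x = -34 mm. Red line across the top at x = +20 mm, 30 mm from that edge. Starts flat on the worktop.
- strip_edge (a point): middle of the strip's edge that is tucked: x = +50 mm in the strip's frame, half way up its thickness.
- strip_grip (a point): middle of the black grip rib: x = -34 mm, 22 mm above the strip's underside; close the fingers on it along the strip's x.
- bowl_in: white bowl standing on the draining board's landing, the one to be moved. Origin: centre of its underside, z up. Round: rim about 140 mm across outside, wall about 4 mm at the rim, flaring; foot 80 mm across; 60 mm high; 204 g nominal. Can be pinched at the rim, one finger inside.
- bowl_out: identical white bowl standing on the worktop; it receives the other. Origin: centre of its underside. Nested, the upper bowl stands about 25 mm higher than this one.
- salt_shaker: bystander: salt shaker, 44 mm wide, 90 mm high, origin under its centre
- matchbox: bystander: plain matchbox, 36 x 56 x 16 mm, origin under its centre
- spice_jar: bystander: spice jar with green cap, 46 mm wide, 106 mm high, origin under its centre

How it is judged:
On the way, in this order (a step that is already met when the one before it is completed fails the run):
1. the bowl from the board is nested, centred and about level, in the other bowl and released (horizontal distance between bowl_in and bowl_out below 0.015 m and z of bowl_in in the frame of bowl_out between 0.005 and 0.035 m and angle between bowl_in's own z axis and vertical below 0.2 rad and angle between bowl_out's own z axis and vertical below 0.12 rad and contact force between bowl_in and the fingers below 0.1 N and contact force between each of bowl_in, bowl_out and board below 0.1 N and height (world z) of bowl_out between -0.005 and 0.006 m), for 0.2 s.
2. the strip lies on the board with its edge tucked under the shut flap, square and centred (x of strip_edge in the frame of board between 0.02 and 0.05 m and y of strip_edge in the frame of board between -0.015 and 0.015 m and z of strip_edge in the frame of board between 0.01 and 0.0175 m and angle between the x axis of strip and the x axis of board, either way round below 0.09 rad and x of strip_grip in the frame of board below 0 m and value of joint flap below 0.025 rad), for 0.2 s.
At the end, for the whole second after the job is handed in: Bowls nested on the worktop (centres within 15 mm, tilt under 11 degrees); strip edge 20 to 50 mm under the flap's front edge, centred within 15 mm, square within 5 degrees; flap shut (within 0.025 rad); strip flat on the deck, still, and pressed by the fingers with more than 5 N on the board (all of step 1 and all of step 2 and angle between the z axis of strip and the z axis of board, either way round below 0.03 rad and contact force between strip and board above 5 N and contact force between strip and the fingers above 2 N and linear speed of strip below 0.02 m/s); the arm keeps its last pose, push and grip.
It fails at once if the flap's front edge is lifted by more than about 6 mm (value of joint flap above 0.06 rad).
It fails at once if the salt shaker is moved by more than 30 mm (distance of salt_shaker from where it was at the start of the episode above 0.03 m).
It fails at once if the matchbox is moved by more than 30 mm (distance of matchbox from where it was at the start of the episode above 0.03 m).
It fails at once if the spice jar is moved by more than 30 mm (distance of spice_jar from where it was at the start of the episode above 0.03 m).
It also fails if it takes over 51 s, if anything falls off the work surface, if the arm or the gripper's body presses on something with over 40 N, if the wrist force passes 120 N, or if a joint passes its speed limit or range.

### The arm

A 6-joint arm with a two-finger parallel gripper is mounted at the origin on a cart in front of the work surface, level with it; the furniture and walls round the work are solid. World frame = base frame: x ahead of the robot, y to its left, z up, the work surface at z = 0. Lengths are in m, angles in rad, forces in N, time in s.
With the tool pointing down it reaches from about 0.35 to 0.85 m from the base axis. Payload 8.1 kg.
Tool frame: the origin (TCP) lies at the very end of the fingers, on their centre line; the grasp point (between the pads) lies 19 mm behind it; z points along the fingers, y is the line along which they close (so a half turn about z gives the same grasp; the last joint's range is limited). The gripper opens to 93 mm and grips with 3 to 60 N. Pads are 15 mm wide; open, the fingers measure 128 mm over their backs; the gripper's body (75 mm by 188 mm) begins 65 mm behind the grasp point.
Start: joints at [1.048, 0.13, 1.488, -0, 1.523, -0.085], TCP at [0.254, 0.543, 0.18] pointing down, gripper open.
Joint ranges: [-2.96, 2.96], [-0.89, 2.26], [0.02, 2.5], [-1.34, 4.48], [0, 2.73], [-2.66, 2.66]. Speed limits (rad/s): [2.39, 2.39, 2.79, 3.14, 3.14, 3.14].

### API

Orientations are given as a rotation vector (axis times angle).
In Python, from plant import robot gives the robot as it stands. The module is installed in compiled form; this text tells all that it offers.
- The arm moves only by the tool play_rows, never from a script. Its argument "increments" is text: rows parted by semicolons, each of 5 numbers parted by spaces: the shift along the tool's x, y, z in mm, then the turn about the tool's z in degrees, then the closure, from -1 (fully open) to 1 (shut). In form: dx dy dz yaw claw; .... A call has 1 to 20 rows; each row is the pose to reach, as a shift and turn from the pose commanded when the call began, along the tool's axes at that moment; what a row does not reach only later rows make up. A row lasts 1/10 s, in which the tool goes at most 50 mm and 8.59 degrees, less where a joint would pass 70% of its speed; a pose out of reach is approached as far as the arm can. A call with a gripper value outside its range is refused whole. The fingers move at their own pace and stop on an object; "force" is the grip in N (left out, the last holds). Time passes only in rows, so rows that repeat a pose let the fingers close. It gives the time, the measured TCP pose, the force, the opening and the grip force at its end, in the units of the state.
- robot.read_state(): the state, without advancing time (a new reading comes with each control period).
- robot.read_camera(name): name is "side" or "top"; returns the picture (480x640x3 uint8, blue, green, red); there is no depth.
- robot.calibration(name): a dict with "vertical_fov" (degrees; the focal length in pixels is half the picture's height over the tangent of half this angle, whatever the lens; pixels are square), "cx", "cy" (the principal point, pixels), "D" ([k1, k2, p1, p2, k3] as OpenCV has them; the pictures are not rectified), "rvec" (rotation vector, rad) and "tvec" (3), from world to camera coordinates, as OpenCV has them. Camera axes: x right, y down, z forward; pixel columns grow to the right and rows downward; lengths in m; the calibration is good to about 2 mm. A picture is of the moment at which its call begins. calibration takes no time and is no camera call.
- robot.close_job(): hands the job in; it is judged then, once.
Trained networks look in the newest picture that a camera, given by its name, has taken for a name from the list of things; names that differ only in an ending like _2 or _b are one class to them, and where a whole thing is asked for, a point or a joint stands for the part that bears it (a point fixed in the world has none). Each returns a list of dicts, best first, with "conf" (0 to 1); they miss things now and then, are a little off and sometimes report something else, mostly with a low value. They report only what shows in the picture. A call takes as long as a camera call.
- robot.recognise(camera, query): "centre" ([x, y, z] in m, in world coordinates, good to about 4 mm: the middle of the surface that is visible of it).
- robot.regions_of(camera, query): "pixels" (480x640 bool, what is visible of it).
- robot.landmark_of(camera, query): "centre" ([x, y, z] in m, in world coordinates, good to about 4 mm: a listed point, or the origin of a listed thing).
The state is a dict: "t": time; "q": joint angles; "dq": joint speeds; "joint_torque": joint torques, N m; "tool_pos": TCP position; "orientation": TCP orientation; "force": force on the tool from outside, world axes, zero at the start; "wrist_torque": the same for the moment, N m; "opening": finger opening in m; "gripper_force": force on a finger pad.
Only numpy, scipy, OpenCV 4.12 (cv2) and the standard library are available. Lean on these libraries where they do the work, as an engineer would, in place of code of your own. Each camera call takes 0.05 s, during which the arm holds its last target. There are 200 camera calls.

## Working session

There is one attempt and no reset: what is moved stays moved. The work goes in short steps, Python scripts to look and compute and a tool call to move; the robot and the scene stay as the last step left them, time stands still between calls to the robot, and variables do not carry over. Pictures are saved under pics/ and viewed, at most 10 in all, crops included, and the job is handed in when it is done.

Besides the shell and the picture viewer there is one more tool, called after "Request:" by a JSON object that holds its "op" and its "data", one argument or row to a line. play_rows: Moves the arm, as the interface text tells. Its arguments: {"type":"object","properties":{"increments":{"type":"string"},"force":{"type":"number"}},"required":["increments"]}

```bash
mkdir -p pics
cat > h.py <<'E'
from plant import robot
import numpy as np, cv2
def cal(n):
    c=robot.calibration(n); f=240/np.tan(np.radians(c["vertical_fov"])/2)
    K=np.array([[f,0,c["cx"]],[0,f,c["cy"]],[0,0,1.]]); return K,np.array(c["D"],float),np.array(c["rvec"],float),np.array(c["tvec"],float)
def ray(n,px,z):
    K,D,r,t=cal(n); R=cv2.Rodrigues(r)[0]
    u=cv2.undistortPoints(np.array(px,float).reshape(-1,1,2),K,D).reshape(-1,2)
    d=np.c_[u,np.ones(len(u))]@R; o=-R.T@t
    return o+d*((z-o[2])/d[:,2])[:,None]
def proj(n,P):
    K,D,r,t=cal(n); return cv2.projectPoints(np.array(P,float).reshape(-1,1,3),r,t,K,D)[0].reshape(-1,2)
E
python3 - <<'E'
from h import *
np.set_printoptions(precision=4,suppress=True)
s=robot.read_state(); print(s["t"],s["tool_pos"],s["orientation"],s["force"])
for c in("top","side"):
    cv2.imwrite(f"pics/{c}0.png",robot.read_camera(c))
    K,D,r,t=cal(c); print(c,-cv2.Rodrigues(r)[0].T@t)
    for q in("board","flap_edge","strip","strip_edge","strip_grip","bowl_in","bowl_out","salt_shaker","matchbox","spice_jar"):
        print(q,[(np.round(d["centre"],3),round(d["conf"],2)) for d in robot.landmark_of(c,q)[:3]])
print(robot.read_state()["t"])
E
```

```text
0.0 [0.2541 0.5429 0.1788] [-0.6821 -3.0661  0.0027] [ 0.3809  0.7535 -0.4208]
top [0.3375 0.0444 1.287 ]
board [(array([ 0.581,  0.109, -0.002]), 0.69), (array([ 0.647, -0.317, -0.   ]), 0.67), (array([0.662, 0.368, 0.004]), 0.3)]
flap_edge [(array([0.584, 0.106, 0.024]), 0.66)]
strip [(array([0.47 , 0.377, 0.001]), 0.84)]
strip_edge []
strip_grip [(array([0.442, 0.374, 0.02 ]), 0.59)]
bowl_in [(array([0.498, 0.108, 0.011]), 0.74), (array([ 0.582,  0.104, -0.002]), 0.74)]
bowl_out [(array([ 0.491, -0.234, -0.002]), 0.63), (array([ 0.616, -0.179,  0.   ]), 0.29)]
salt_shaker [(array([ 0.646, -0.316,  0.001]), 0.96)]
matchbox [(array([ 0.615, -0.18 ,  0.002]), 0.82)]
spice_jar [(array([0.663, 0.368, 0.002]), 0.71)]
side [0.5326 1.0334 0.5745]
board [(array([ 0.585,  0.11 , -0.001]), 0.89)]
flap_edge [(array([0.584, 0.107, 0.021]), 0.62)]
strip [(array([0.469, 0.374, 0.004]), 0.91)]
strip_edge [(array([0.526, 0.376, 0.006]), 0.64)]
strip_grip [(array([0.442, 0.37 , 0.023]), 0.73)]
bowl_in [(array([0.503, 0.104, 0.01 ]), 0.82)]
bowl_out [(array([ 0.494, -0.234,  0.001]), 0.97)]
salt_shaker [(array([ 0.647, -0.314,  0.002]), 0.8)]
matchbox [(array([ 0.616, -0.18 , -0.002]), 0.57)]
spice_jar [(array([ 0.658,  0.363, -0.003]), 0.73)]
1.1
```

View pics/top0.png

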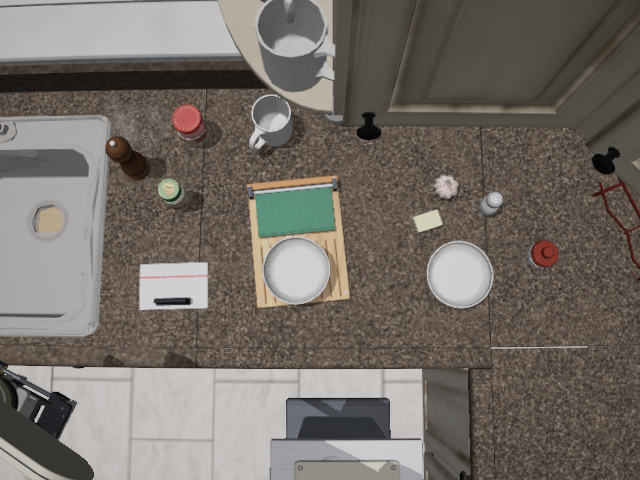

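View pics/side0.png

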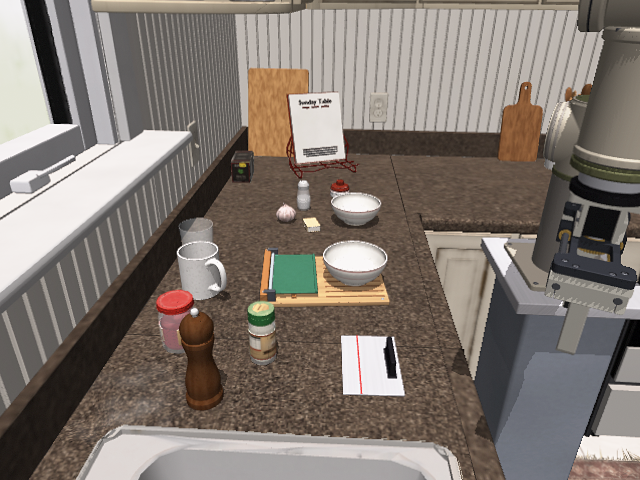

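The top picture shows the bowl on the board at about (297,270), the receiving bowl at (460,274), the strip at (174,286) with its red line on the flap side, and the board turned a few degrees. Next I measure the yaws and centres from the region outlines.

```bash
cat >> h.py <<'E'
def region(c,q,near=None):
    L=robot.regions_of(c,q)
    for d in L:
        m=d["pixels"].astype(np.uint8); cs=max(cv2.findContours(m,cv2.RETR_EXTERNAL,cv2.CHAIN_APPROX_NONE)[0],key=cv2.contourArea)
        yield d["conf"],cs.reshape(-1,2).astype(float)
def rect(c,q,z):
    for conf,p in region(c,q):
        w=(ray(c,p,z)[:,:2]*1000).astype(np.float32); yield round(conf,2),cv2.minAreaRect(w)
def circ(c,q,z):
    for conf,p in region(c,q):
        w=(ray(c,p,z)[:,:2]*1000).astype(np.float32); w=cv2.convexHull(w); yield round(conf,2),cv2.fitEllipse(w)
E
python3 - <<'E'
from h import *
robot.read_camera("top")
for q,z in(("strip",.002),("flap",.026),("board",.012)):
    for x in list(rect("top",q,z))[:2]: print(q,x)
for q,z in(("bowl_in",.072),("bowl_out",.06)):
    for x in list(circ("top",q,z))[:2]: print(q,x)
im=robot.read_camera("top")
# red line & black grip & green flap colour
b,g,r=[im[...,i].astype(int) for i in range(3)]
box=np.zeros(b.shape,bool); box[255:320,130:215]=1
for n,m,z in(("red",box&(r-g>40),.004),("black",box&(r<50)&(g<50)&(b<50),.036)):
    # black may include worktop; keep largest comp
    k,l,st,_=cv2.connectedComponentsWithStats(m.astype(np.uint8)); i=1+np.argmax(st[1:,4])
    p=np.argwhere(l==i)[:,::-1]; w=(ray("top",p,z)[:,:2]*1000).astype(np.float32)
    print(n,len(p),w.mean(0),cv2.minAreaRect(w),cv2.fitLine(w,2,0,.01,.01).ravel())
box[:]=0; box[180:245,250:345]=1
m=box&(g-r>20)
p=np.argwhere(m)[:,::-1]; w=(ray("top",p,.026)[:,:2]*1000).astype(np.float32); print("flap green",cv2.minAreaRect(w))
E
```

```text
strip (0.71, ((471.2370300292969, 372.6917724609375), (101.28487396240234, 154.72628784179688), 1.6743980646133423))
strip (0.37, ((658.8186645507812, -326.6252136230469), (45.44869613647461, 64.83413696289062), 43.85090255737305))
flap (0.63, ((635.1346435546875, 108.73078155517578), (104.97565460205078, 171.4084930419922), 5.937467575073242))
bowl_out (0.84, ((490.8087463378906, -236.68441772460938), (138.59335327148438, 141.99412536621094), 18.4727840423584))
red 27 [490.9604  418.62634] ((490.9598083496094, 418.6617431640625), (0.003763750195503235, 57.590328216552734), 0.21149864792823792) [ 3.6934093e-03 -9.9999321e-01  4.9096045e+02  4.1862637e+02]
black 87 [434.54175 356.47275] ((437.4395446777344, 364.0753479003906), (10.535385131835938, 72.60001373291016), 0.3111231327056885) [ 6.1514452e-02 -9.9810618e-01  4.3454178e+02  3.5647278e+02]
flap green ((631.8865966796875, 107.54875183105469), (95.40229797363281, 164.86647033691406), 5.835404396057129)
```

```bash
cat >> h.py <<'E'
from scipy.spatial.transform import Rotation as Ro
def row(x,y,z,psi,s=None):
    "row to bring TCP to world x,y,z with tool y at angle psi deg (mod 180)"
    s=s or robot.read_state(); R=Ro.from_rotvec(s["orientation"]).as_matrix()
    d=R.T@(np.array([x,y,z])-s["tool_pos"])*1000
    a=np.degrees(np.arctan2(R[1,1],R[0,1])); yaw=(a-psi+90)%180-90
    return np.round(d,1),round(yaw,1)
E
python3 - <<'E'
from h import *
print(ray("top",[[296.5,270.5]],.072),ray("top",[[460,274]],.06))
print(row(.432,.106,.11,0),row(.432,.106,.055,0))
E
```

```text
[[0.49692631 0.10028023 0.072     ]] [[ 0.4910252  -0.23896589  0.06      ]]
(array([-346.3, -320.9,   69.8]), np.float64(64.9)) (array([-346.3, -320.9,  124.8]), np.float64(64.9))
```

Request:
{"op": "play_rows", "data": {
  "increments": "-346 -321 70 65 0;-346 -321 70 65 0;-346 -321 70 65 0;-346 -321 70 65 0;-346 -321 70 65 0;-346 -321 70 65 0;-346 -321 70 65 0;-346 -321 70 65 0;-346 -321 70 65 0;-346 -321 70 65 0;-346 -321 70 65 0;-346 -321 70 65 0;-346 -321 70 65 0",
  "force": 15
}}

```text
t: 2.75
tool_pos: [0.4315, 0.1069, 0.1101]
orientation: [-2.222, -2.22, -0.001]
force: [-0.3, -0.6, 0.1]
opening: 0.0465
gripper_force: 0.0
```

Run:
```python
from h import *
im=robot.read_camera("side"); cv2.imwrite("pics/s1.png",cv2.resize(im[200:330,220:440],None,fx=3,fy=3))
s=robot.read_state();print(s["t"],s["tool_pos"],s["orientation"],s["opening"],row(.431,.104,.055,0))
print([(np.round(d["centre"],3),round(d["conf"],2)) for d in robot.landmark_of("side","bowl_in")[:2]])
```

```text
2.8 [0.4314732  0.10702621 0.11009221] [-2.22154115e+00 -2.22132668e+00 -6.53776045e-04] 0.04644753853689676 (array([-3. , -0.5, 55.1]), np.float64(-0.0))
[(array([0.5  , 0.108, 0.013]), 0.89)]
```

View pics/s1.png

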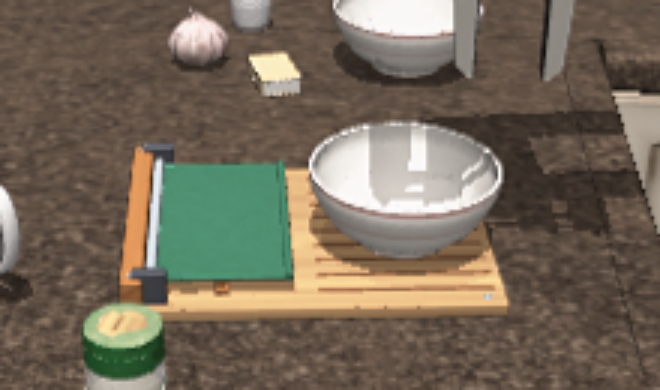

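The view shows both fingers above the bowl rim's robot side. I lower and close on it.

Request:
{"op": "play_rows", "data": {
  "increments": "-1 0 30 0 0;-1 0 55 0 0;-1 0 55 0 0;-1 0 55 0 1;-1 0 55 0 1;-1 0 55 0 1;-1 0 55 0 1;-1 0 55 0 1;-1 0 55 0 1",
  "force": 18
}}

```text
t: 3.75
tool_pos: [0.4319, 0.105, 0.0552]
orientation: [2.223, 2.219, 0.001]
force: [0.9, -0.7, -0.0]
opening: 0.0031
gripper_force: 0.0
```

Run:
```python
from h import *
im=robot.read_camera("side"); cv2.imwrite("pics/s2.png",cv2.resize(im[200:310,290:430],None,fx=5,fy=5))
s=robot.read_state();print(s["t"],s["force"],s["opening"],s["gripper_force"])
```

```text
3.8 [-0.63473047  1.07170471  0.44412011] 0.0013875240384566348 0.0
```

View pics/s2.png

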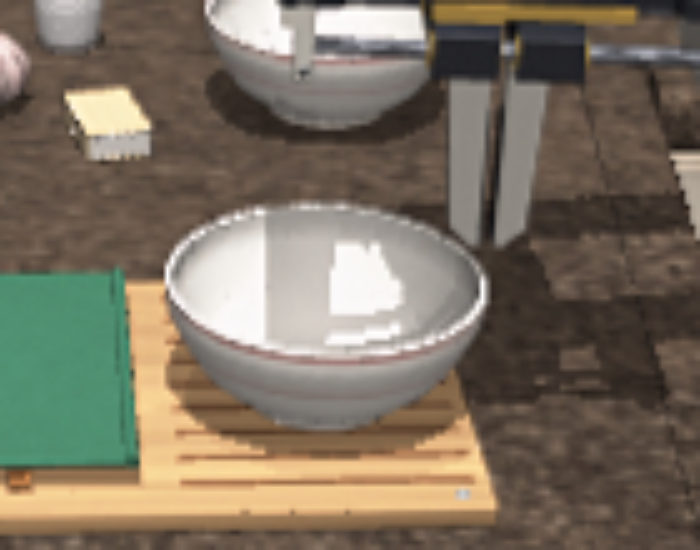

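Run:
```python
from h import *
print(proj("side",[[.432,.105,.055],[.5,.106,.012],[.43,.106,.072],[.5,.106,.072],[.57,.106,.072]]))
im=robot.read_camera("top"); cv2.imwrite("pics/t2.png",cv2.resize(im[200:320,220:380],None,fx=5,fy=5))
print(proj("top",[[.432,.105,.055],[.5,.106,.072],[.43,.106,.072],[.57,.106,.072],[.5,.176,.072],[.5,.036,.072]]))
```

```text
[[384.38400088 263.42371586]
 [352.58113035 279.18039523]
 [385.91117257 256.89828984]
 [353.79243739 255.70482854]
 [321.8637239  254.52041559]]
[[294.33734485 302.80914658]
 [293.72566442 269.01146419]
 [293.43144971 303.15023909]
 [294.03325663 235.50103612]
 [259.66613927 268.97451814]
 [327.84089399 269.03199231]]
```

View pics/t2.png

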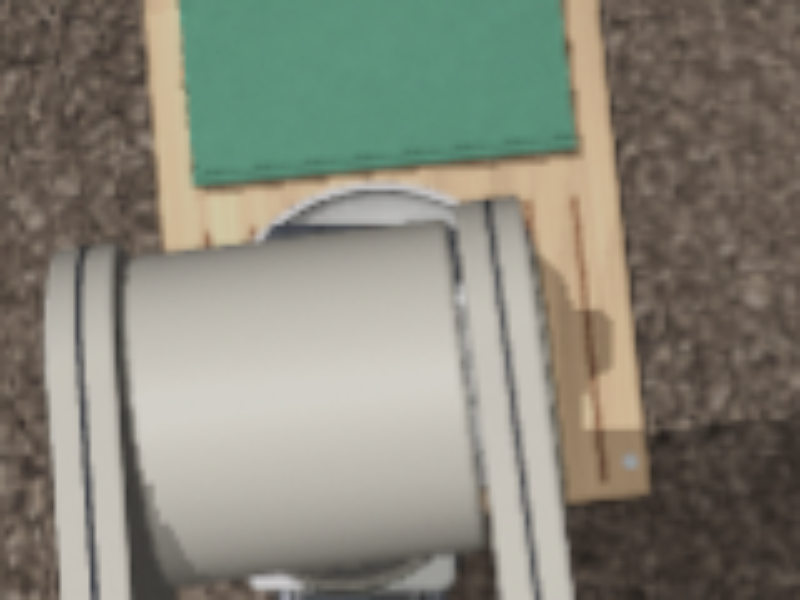

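Run:
```python
from h import *
print(proj("side",[[.254,.543,.179],[.4315,.107,.110],[.4315,.107,.145],[.4315,.06,.11]]),proj("top",[[.254,.543,.179]]))
a=cv2.imread("pics/side0.png")[230:370,520:640]; b=cv2.imread("pics/top0.png")[350:480,0:120]
cv2.imwrite("pics/c.png",np.hstack([cv2.resize(a,(400,467)),cv2.resize(b,(400,467))]))
```

```text
[[558.43321035 354.65733965]
 [386.57792773 241.55721084]
 [387.84032205 226.78560189]
 [385.07434919 232.06391845]] [[ 54.58557895 392.2794138 ]]
```

View pics/c.png

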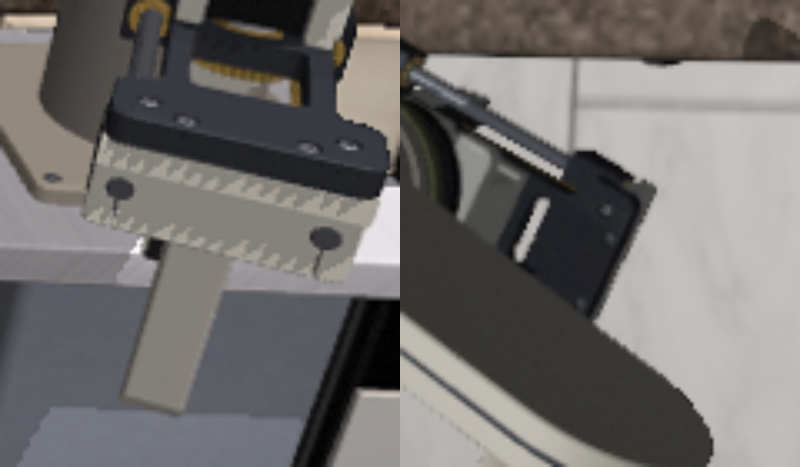

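Run:
```python
from h import *
u=np.array([.424,.906,0]);p=np.array([.254,.543,.179])
for d in((0,0,0),(0,0,.035),(0,-.075,0),(-.03,0,.02)): print(d,proj("side",[p+.046*u+d,p+.064*u+d]).round(1).tolist(), proj("side",[[.432+d[0],.105+d[1],.055+d[2]]]).round(1))
# gripper body centre in the top view crop: tip of dark block
print(robot.read_state())
```

```text
(0, 0, 0) [[555.4, 377.3], [554.1, 387.0]] [[384.4 263.4]]
(0, 0, 0.035) [[562.5, 353.9], [561.3, 363.2]] [[385.6 249.4]]
(0, -0.075, 0) [[533.2, 337.1], [531.6, 344.9]] [[382.2 247.7]]
(-0.03, 0, 0.02) [[586.1, 365.4], [585.6, 375.0]] [[398.9 256. ]]
{'t': 3.85, 'q': array([ 1.23066052e-01, -2.05003970e-01,  2.04835919e+00, -1.39611968e-05,
        1.29816745e+00,  1.24609310e-01]), 'dq': array([-0.00023698,  0.00086303,  0.00346604, -0.00108197, -0.00096697,
       -0.00119102]), 'joint_torque': array([ 1.10656925e-02, -3.57337189e+01, -4.63162994e+01,  7.79365073e-02,
        4.19049582e-03,  3.76841008e-04]), 'tool_pos': array([0.43165806, 0.10497681, 0.05491459]), 'orientation': array([2.22311283e+00, 2.21969298e+00, 7.37700006e-05]), 'force': array([-0.49732066, -0.05483775, -0.33742674]), 'wrist_torque': array([-0.03883997,  0.05951824, -0.01936928]), 'gripper_force': 0.0, 'opening': 0.0005633750483305089}
```

The side view shows the finger tips at about row 248, but the reported TCP projects to row 263. The start picture has the same error. The real tips are therefore about 37 mm higher than reported, which explains the miss: the tips closed at about 92 mm, above the 72 mm rim. I reopen and go lower in stages, watching the force.

Request:
{"op": "play_rows", "data": {
  "increments": "0 0 0 0 0;0 0 0 0 0;0 0 0 0 0;0 0 10 0 0;0 0 20 0 0;0 0 28 0 0;0 0 28 0 0"
}}

```text
t: 4.55
tool_pos: [0.4299, 0.1048, 0.0247]
orientation: [-2.222, -2.218, 0.004]
force: [0.5, 0.3, -0.8]
opening: 0.0456
gripper_force: 0.0
```

Run:
```python
from h import *
im=robot.read_camera("side"); cv2.imwrite("pics/s3.png",cv2.resize(im[200:310,290:430],None,fx=5,fy=5))
s=robot.read_state();print(s["t"],s["tool_pos"],s["force"],s["opening"],s["gripper_force"])
```

```text
4.6 [0.43053874 0.10488091 0.0255985 ] [-0.48324529 -0.66341691 -0.04233731] 0.046275799511085874 0.0
```

View pics/s3.png

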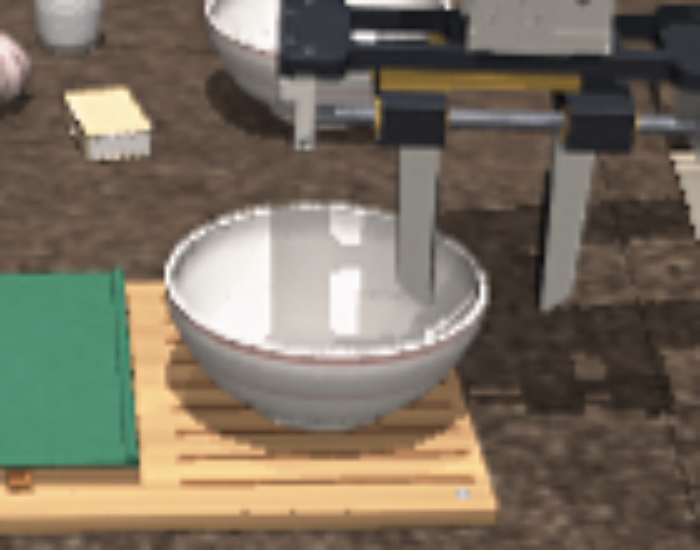

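The fingers now straddle the rim (inner at about 437, rim 487, outer at about 548). I lower 7 mm more and close.

Request:
{"op": "play_rows", "data": {
  "increments": "0 0 7 0 0;0 0 7 0 0;0 0 7 0 1;0 0 7 0 1;0 0 7 0 1;0 0 7 0 1;0 0 7 0 1;0 0 7 0 1",
  "force": 20
}}

```text
t: 5.4
tool_pos: [0.4325, 0.105, 0.0205]
orientation: [2.222, 2.219, 0.002]
force: [2.0, 0.3, 2.2]
opening: 0.0093
gripper_force: 17.6
```

Gripped (9 mm opening on the sloping wall). I lift and check.

Request:
{"op": "play_rows", "data": {
  "increments": "0 0 -10 0 1;0 0 -30 0 1;0 0 -60 0 1;0 0 -90 0 1;0 0 -100 0 1;0 0 -100 0 1"
}}

```text
t: 6.0
tool_pos: [0.4327, 0.1052, 0.1214]
orientation: [2.222, 2.219, 0.004]
force: [-0.5, 0.3, -1.4]
opening: 0.0049
gripper_force: 19.5
```

Run:
```python
from h import *
im=robot.read_camera("side"); cv2.imwrite("pics/s4.png",cv2.resize(im[150:290,270:430],None,fx=4,fy=4))
s=robot.read_state();print(s["t"],s["tool_pos"],s["force"],s["opening"],s["gripper_force"])
print([(np.round(d["centre"],3),round(d["conf"],2)) for d in robot.landmark_of("side","bowl_in")[:2]])
print(row(.426,-.236,.12,0))
```

```text
6.05 [0.43161082 0.10503725 0.11966775] [ 0.06631921  0.32165752 -2.40085693] 0.004742251269555915 19.788677982869558
[(array([0.458, 0.103, 0.078]), 0.95), (array([0.586, 0.112, 0.002]), 0.73)]
(array([-340.9,   -4.3,   -1.4]), np.float64(-0.1))
```

View pics/s4.png

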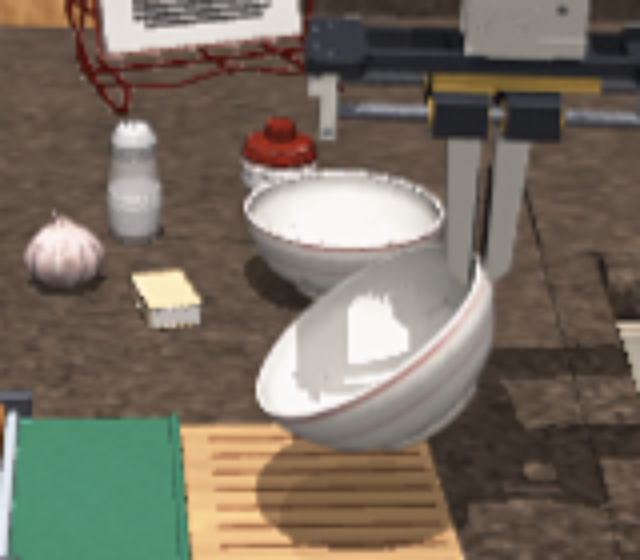

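The bowl hangs tilted about 32° with its far side low. The shape is close to a sphere about its rim centre, so I carry the rim centre over the other bowl, lower it in, then level it.

Request:
{"op": "play_rows", "data": {
  "increments": "0 0 -25 0 1;-20 0 -25 0 1;-60 1 -25 0 1;-100 1 -25 0 1;-140 1 -25 0 1;-180 1 -25 0 1;-220 1 -25 0 1;-260 1 -25 0 1;-300 1 -25 0 1;-325 1 -25 0 1;-341 1 -25 0 1;-341 1 -25 0 1;-341 1 -25 0 1;-341 1 -25 0 1"
}}

```text
t: 7.5
tool_pos: [0.432, -0.2346, 0.1443]
orientation: [-2.221, -2.22, -0.0]
force: [-0.3, -0.4, -1.5]
opening: 0.005
gripper_force: 19.6
```

Run:
```python
from h import *
im=robot.read_camera("side"); cv2.imwrite("pics/s5.png",cv2.resize(im[130:250,290:440],None,fx=4,fy=4))
s=robot.read_state();print(s["t"],s["tool_pos"],s["force"],s["opening"],s["gripper_force"])
for q in ("bowl_in","bowl_out"): print(q,[(np.round(d["centre"],3),round(d["conf"],2)) for d in robot.landmark_of("side",q)[:2]])
```

```text
7.55 [ 0.43217383 -0.23470904  0.14449839] [-0.25838904 -0.90720706 -0.90339045] 0.0049950162484959535 19.56910164852161
bowl_in [(array([ 0.456, -0.236,  0.103]), 0.94)]
bowl_out [(array([ 0.493, -0.232, -0.002]), 0.77)]
```

Request:
{"op": "play_rows", "data": {
  "increments": "1 3 20 0 1;2 4 40 0 1;2 4 52 0 1;2 4 57 0 1;2 4 60 0 1;2 4 63 0 1;2 4 66 0 1;2 4 66 0 1"
}}

```text
t: 8.45
tool_pos: [0.4363, -0.2342, 0.0791]
orientation: [2.223, 2.219, 0.0]
force: [-1.3, -0.3, -0.1]
opening: 0.0048
gripper_force: 18.7
```

Run:
```python
from h import *
im=robot.read_camera("side"); cv2.imwrite("pics/s6.png",cv2.resize(im[150:250,300:430],None,fx=5,fy=5))
s=robot.read_state();print(s["t"],s["tool_pos"],s["force"],s["opening"],s["gripper_force"])
for q in ("bowl_in","bowl_out"): print(q,[(np.round(d["centre"],3),round(d["conf"],2)) for d in robot.landmark_of("side",q)[:2]])
```

```text
8.5 [ 0.43632281 -0.23424062  0.07919875] [-0.38221898  0.38077275  0.32275143] 0.004349215877096165 18.68156439566519
bowl_in []
bowl_out [(array([ 0.498, -0.231,  0.001]), 0.9), (array([ 0.647, -0.315,  0.001]), 0.7)]
```

View pics/s6.png

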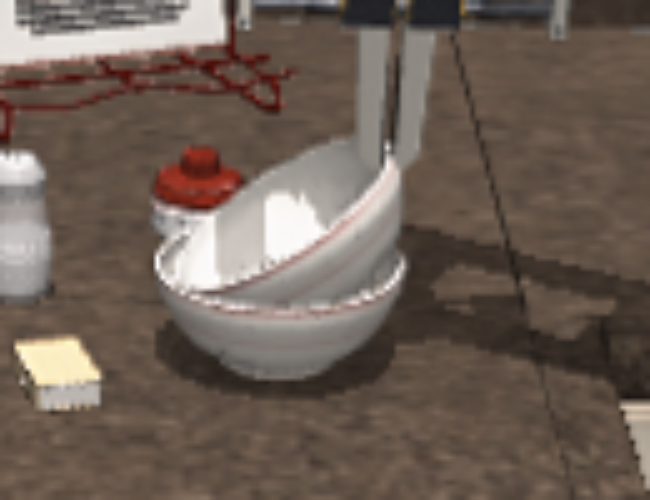

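The bowl sits tilted inside the other, far side down and near rim high. I lower a little with a light grip, open, then rise.

Request:
{"op": "play_rows", "data": {
  "increments": "0 0 4 0 1;0 -1 8 0 1;0 -1 8 0 0.3;0 -1 8 0 0.3;0 -1 8 0 0.3;0 -1 0 0 0.3;0 -1 -20 0 0.3;0 -1 -45 0 0.3;0 -1 -45 0 1;0 -1 -45 0 1",
  "force": 5
}}

```text
t: 9.6
tool_pos: [0.4359, -0.2344, 0.1248]
orientation: [2.221, 2.218, 0.001]
force: [-0.7, -0.0, 0.2]
opening: 0.0208
gripper_force: 0.0
```

Run:
```python
from h import *
im=robot.read_camera("side"); cv2.imwrite("pics/s7.png",cv2.resize(im[150:250,300:430],None,fx=5,fy=5))
s=robot.read_state();print(s["t"],s["tool_pos"],s["force"],s["opening"],s["gripper_force"])
for c in("side","top"):
  if c=="top": cv2.imwrite("pics/t7.png",robot.read_camera(c))
  for q in ("bowl_in","bowl_out"):
    print(c,q,[(np.round(d["centre"],3),round(d["conf"],2)) for d in robot.landmark_of(c,q)[:2]])
    for conf,p in list(region(c,q))[:2]: print(conf,len(p),p.min(0),p.max(0), p[p[:,0].argmin()],p[p[:,0].argmax()])
```

```text
9.65 [ 0.43516524 -0.23394012  0.12370649] [0.42002114 0.57693699 0.44020087] 0.017607438815388007 0.0
side bowl_in [(array([ 0.462, -0.235,  0.035]), 0.76)]
0.64 115 [335. 180.] [381. 211.] [335. 201.] [381. 190.]
0.61 70 [297. 180.] [309. 209.] [297. 184.] [309. 205.]
side bowl_out [(array([ 0.496, -0.233,  0.003]), 0.75)]
0.61 134 [331. 196.] [380. 225.] [331. 200.] [380. 207.]
top bowl_in [(array([ 0.461, -0.234,  0.035]), 0.77)]
top bowl_out [(array([ 0.584,  0.108, -0.   ]), 0.41), (array([0.439, 0.375, 0.022]), 0.25)]
0.79 70 [430. 241.] [463. 257.] [430. 257.] [463. 244.]
```

Released but still tilted, as expected with friction. I push the high rim down with closed fingers, slowly.

Request:
{"op": "play_rows", "data": {
  "increments": "0 -3 0 0 1;0 -3 15 0 1;0 -3 30 0 1;0 -3 36 0 1;0 -3 40 0 1;0 -3 44 0 1;0 -3 48 0 1;0 -3 52 0 1;0 -4 56 0 1;0 -4 59 0 1"
}}

```text
t: 11.1
tool_pos: [0.4321, -0.2361, 0.0684]
orientation: [2.22, 2.217, -0.002]
force: [-11.3, 1.1, 20.8]
opening: 0.0491
gripper_force: 10.4
```

```bash
cat > chk.py <<'E'
from h import *
s=robot.read_state();print(s["t"],s["tool_pos"],s["force"],s["opening"],s["gripper_force"])
robot.read_camera("side")
for q in ("bowl_in","bowl_out"):
    print(q,[(np.round(d["centre"],3),round(d["conf"],2)) for d in robot.landmark_of("side",q)[:2]])
for conf,p in list(region("side","bowl_in"))[:2]: print(conf,len(p),p.min(0),p.max(0), p[p[:,0].argmin()],p[p[:,0].argmax()])
E
python3 chk.py
```

```text
11.1 [ 0.43206887 -0.2360549   0.06844491] [-11.29540776   1.06650274  20.79715148] 0.04910919875581257 10.419399684433301
bowl_in [(array([ 0.459, -0.235,  0.031]), 0.6)]
bowl_out [(array([ 0.495, -0.228,  0.008]), 0.89)]
0.9 116 [340. 182.] [388. 211.] [340. 196.] [388. 194.]
```

The rim wedged the tapered tips apart and the force rose to 21 N. I back off and look.

Request:
{"op": "play_rows", "data": {
  "increments": "0 0 -3 0 -0.2;0 0 -8 0 -0.2;0 0 -20 0 -0.2;0 0 -45 0 -0.2;0 0 -60 0 0.5"
}}

```text
t: 11.8
tool_pos: [0.4319, -0.2344, 0.1272]
orientation: [2.222, 2.218, 0.001]
force: [-0.3, -0.2, 0.5]
opening: 0.0513
gripper_force: 0.0
```

```bash
python3 chk.py
python3 - <<'E'
from h import *
a=robot.read_camera("side")[150:250,300:430]; b=robot.read_camera("top")[200:340,390:530]
cv2.imwrite("pics/s8.png",np.hstack([cv2.resize(a,(520,400)),cv2.resize(b,(280,400*1))]))
E
```

```text
11.8 [ 0.43190436 -0.23438848  0.1271745 ] [-0.29203474 -0.21450569  0.51585058] 0.05129797074315867 0.0
bowl_in [(array([ 0.468, -0.237,  0.031]), 0.84)]
bowl_out [(array([ 0.498, -0.23 , -0.   ]), 0.62)]
0.72 115 [336. 180.] [381. 210.] [336. 199.] [381. 190.]
```

View pics/s8.png

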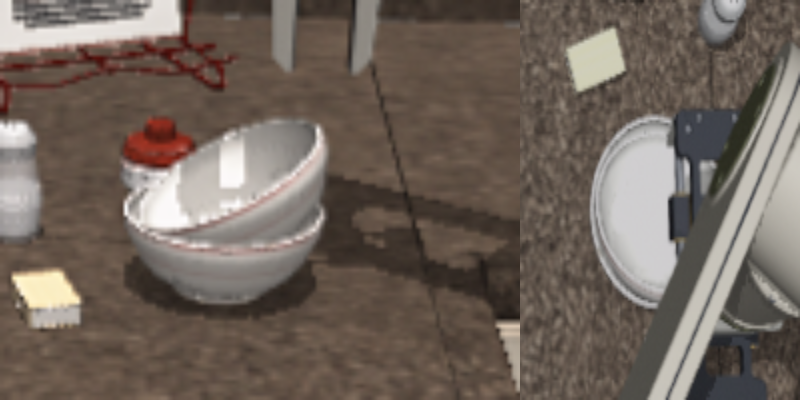

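Both bowls stand upright, the upper one still tilted about 27°, near rim high. I'll turn the gripper a quarter so the rim crosses both closed finger tips without wedging, then push down along the levelling arc.

Request:
{"op": "play_rows", "data": {
  "increments": "-1 6 0 90 1;-1 6 0 90 1;-1 6 0 90 1;-1 6 0 90 1;-1 6 0 90 1;-1 6 0 90 1;-1 6 0 90 1;-1 6 0 90 1;-1 6 10 90 1;-1 6 20 90 1;-1 6 30 90 1;-1 6 36 90 1;-1 6 40 90 1;-1 5 44 90 1;-1 5 48 90 1;-1 4 52 90 1",
  "force": 20
}}

```text
t: 13.7
tool_pos: [0.4355, -0.236, 0.0759]
orientation: [3.14, -0.001, 0.001]
force: [-17.7, 7.5, 42.8]
opening: 0.0005
gripper_force: 21.8
```

```bash
python3 chk.py
```

```text
13.7 [ 0.43545765 -0.23602261  0.07589904] [-17.74909003   7.46130716  42.83830621] 0.0004978482539652755 21.820585051900707
bowl_in [(array([ 0.466, -0.235,  0.034]), 0.65)]
bowl_out [(array([ 0.495, -0.23 ,  0.001]), 0.69)]
0.87 114 [335. 181.] [381. 212.] [335. 201.] [381. 194.]
```

It's jammed: 43 N with no motion, because the far lip sits inside the lower bowl. I re-grip the near rim, lift, shift it away from the robot so the far lip hooks over the lower bowl's far rim, then lower the near side along the arc.

Request:
{"op": "play_rows", "data": {
  "increments": "0 0 -15 0 1;0 0 -40 0 1;0 0 -40 -90 0.2;0 0 -40 -90 0.2;0 0 -40 -90 0.2;0 0 -40 -90 0.2;0 0 -40 -90 0.2;0 0 -40 -90 0.2;0 0 -40 -90 0.2;0 0 -40 -90 0.2;0 0 -40 -90 0.2;0 0 -40 -90 0.2;0 0 -40 -90 0.2;0 0 -20 -90 0.2;0 0 0 -90 0.2;0 0 3 -90 0.2"
}}

```text
t: 15.5
tool_pos: [0.4337, -0.234, 0.0677]
orientation: [-2.22, -2.218, 0.001]
force: [0.1, 0.5, 0.3]
opening: 0.0375
gripper_force: 0.0
```

Request:
{"op": "play_rows", "data": {
  "increments": "0 0 0 0 0.2;0 0 0 0 1;0 0 0 0 1;0 0 0 0 1;0 0 0 0 1;0 0 0 0 1",
  "force": 18
}}

```text
t: 16.1
tool_pos: [0.4343, -0.2354, 0.0706]
orientation: [-2.223, -2.219, 0.003]
force: [-4.7, 0.8, 4.8]
opening: 0.0041
gripper_force: 18.2
```

```bash
python3 chk.py
```

```text
16.1 [ 0.43429775 -0.23542116  0.07064064] [-4.65254116  0.79542532  4.77056749] 0.0040681579355810946 18.239792003296316
bowl_in [(array([ 0.469, -0.234,  0.034]), 0.66), (array([ 0.648, -0.315,  0.004]), 0.32)]
bowl_out [(array([ 0.5  , -0.228,  0.001]), 0.65)]
0.67 226 [341. 335.] [403. 396.] [341. 337.] [403. 395.]
0.6 111 [334. 181.] [379. 210.] [334. 200.] [379. 195.]
```

Request:
{"op": "play_rows", "data": {
  "increments": "0 0 -8 0 1;0 0 -20 0 1;0 0 -45 0 1;0 10 -70 0 1;0 20 -80 0 1;0 20 -80 0 1;0 20 -80 0 1"
}}

```text
t: 17.0
tool_pos: [0.4551, -0.235, 0.15]
orientation: [2.222, 2.22, -0.0]
force: [0.9, -0.1, -2.7]
opening: 0.0043
gripper_force: 18.9
```

```bash
python3 chk.py
python3 - <<'E'
from h import *
for d in robot.recognise("side","bowl_in")[:1]: print(d)
for conf,p in list(region("side","bowl_out"))[:2]: print("out",conf,len(p),p.min(0),p.max(0), p[p[:,0].argmin()],p[p[:,0].argmax()])
print(ray("side",[[331,198.5],[380.5,198.5]],.06))
E
```

```text
17.0 [ 0.45505187 -0.2349659   0.14997003] [ 0.93996328 -0.06854981 -2.70071398] 0.0042638155593437855 18.94167114962329
bowl_in [(array([ 0.478, -0.235,  0.108]), 0.63), (array([0.442, 0.37 , 0.024]), 0.49)]
bowl_out [(array([ 0.497, -0.231, -0.001]), 0.94)]
0.9 117 [330. 154.] [375. 193.] [330. 179.] [375. 171.]
out 0.55 119 [330. 193.] [380. 225.] [330. 201.] [380. 208.]
[[ 0.56115416 -0.25633665  0.06      ]
 [ 0.4184947  -0.2686396   0.06      ]]
```

Request:
{"op": "play_rows", "data": {
  "increments": "0 9 15 0 1;0 9 35 0 1;0 9 48 0 1;0 9 55 0 1;0 9 55 0 1"
}}

```text
t: 17.8
tool_pos: [0.4632, -0.2346, 0.0937]
orientation: [-2.222, -2.218, 0.001]
force: [-0.2, 0.6, -0.7]
opening: 0.004
gripper_force: 17.4
```

```bash
python3 chk.py
python3 - <<'E'
from h import *
im=robot.read_camera("side")
for q in("bowl_in","bowl_out"):
  for conf,p in list(region("side",q))[:1]:
    l=p[:,0]; print(q,conf,[(c,p[l==c][:,1].min(),p[l==c][:,1].max()) for c in np.unique(l)[[0,1,2,4,8,-9,-3,-1]]])
print(proj("side",[[.566,-.233,.06],[.426,-.233,.06],[.578,-.235,.075],[.57,-.235,.075]]))
E
```

```text
17.8 [ 0.46324837 -0.23459309  0.09367619] [-0.18750584  0.63609595 -0.6600076 ] 0.003961370365063181 17.449440776836127
bowl_in [(array([ 0.491, -0.235,  0.052]), 0.65)]
bowl_out [(array([ 0.499, -0.229,  0.004]), 0.9), (array([0.522, 0.377, 0.006]), 0.73)]
0.88 117 [325. 173.] [370. 210.] [325. 197.] [370. 188.]
bowl_in 0.87 [(np.float64(325.0), np.float64(196.0), np.float64(200.0)), (np.float64(326.0), np.float64(194.0), np.float64(202.0)), (np.float64(327.0), np.float64(192.0), np.float64(203.0)), (np.float64(329.0), np.float64(190.0), np.float64(204.0)), (np.float64(333.0), np.float64(185.0), np.float64(206.0)), (np.float64(361.0), np.float64(175.0), np.float64(204.0)), (np.float64(367.0), np.float64(177.0), np.float64(197.0)), (np.float64(369.0), np.float64(179.0), np.float64(191.0))]
bowl_out 0.62 [(np.float64(328.0), np.float64(206.0), np.float64(207.0)), (np.float64(329.0), np.float64(206.0), np.float64(209.0)), (np.float64(330.0), np.float64(206.0), np.float64(211.0)), (np.float64(332.0), np.float64(207.0), np.float64(214.0)), (np.float64(336.0), np.float64(209.0), np.float64(217.0)), (np.float64(369.0), np.float64(195.0), np.float64(216.0)), (np.float64(375.0), np.float64(197.0), np.float64(208.0)), (np.float64(377.0), np.float64(201.0), np.float64(203.0))]
[[329.03053876 201.4996934 ]
 [378.58812375 203.10109653]
 [324.93124444 196.16258075]
 [327.75943568 196.25311545]]
```

The far lip (col 325, x ≈ 0.578) now overhangs the lower bowl's far rim (x ≈ 0.566). I lower along the levelling arc with a lighter grip.

Request:
{"op": "play_rows", "data": {
  "increments": "0 0 5 0 1;0 0 10 0 1;0 -2 15 0 1;0 -5 20 0 1;0 -8 25 0 1;0 -11 30 0 1;0 -14 35 0 1;0 -17 40 0 1;0 -20 44 0 1;0 -22 47 0 1;0 -22 47 0 1",
  "force": 8
}}

```text
t: 19.25
tool_pos: [0.4406, -0.2349, 0.0474]
orientation: [-2.222, -2.218, 0.002]
force: [-5.3, 0.6, 5.5]
opening: 0.0054
gripper_force: 10.6
```

```bash
cat >> chk.py <<'E'
for q in("bowl_in","bowl_out"):
  for conf,p in list(region("side",q))[:1]:
    l=p[:,0]; print(q,conf,[(int(c),int(p[l==c][:,1].min()),int(p[l==c][:,1].max())) for c in np.unique(l)[[0,2,8,-9,-3,-1]]])
E
python3 chk.py
```

```text
19.25 [ 0.44058457 -0.23493184  0.04740861] [-5.28379931  0.60868787  5.53255745] 0.005392379765469053 10.649551441892982
bowl_in [(array([ 0.501, -0.237,  0.026]), 0.61)]
bowl_out [(array([ 0.503, -0.23 ,  0.003]), 0.75)]
0.74 124 [327. 184.] [376. 209.] [327. 195.] [376. 197.]
0.35 166 [268. 253.] [317. 294.] [268. 276.] [317. 293.]
bowl_in 0.74 [(327, 195, 198), (329, 191, 203), (335, 188, 207), (368, 186, 207), (374, 190, 201), (376, 193, 197)]
bowl_out 0.95 [(327, 204, 208), (329, 204, 211), (335, 208, 218), (367, 208, 217), (373, 204, 211), (375, 204, 206)]
```

Nested at the expected 25 mm and nearly level. I release gently and rise.

Request:
{"op": "play_rows", "data": {
  "increments": "0 0 0 0 0.6;0 0 0 0 0.6;0 0 0 0 0.6;0 0 -5 0 0.5;0 0 -15 0 0.5;0 0 -40 0 0.5;0 0 -90 0 0.5;0 0 -90 0 0.5"
}}

```text
t: 20.35
tool_pos: [0.4462, -0.2376, 0.1463]
orientation: [2.214, 2.212, 0.004]
force: [1.6, -0.4, 1.2]
opening: 0.0231
gripper_force: 0.0
```

```bash
python3 chk.py
python3 - <<'E'
from h import *
for q,z in(("bowl_in",.085),):
  robot.read_camera("top")
  for x in list(circ("top",q,z))[:2]: print(q,x)
  for x in list(circ("side",q,z))[:2]: print(q,x)
print(row(.438,.372,.06,1.5))
E
```

```text
20.35 [ 0.44621455 -0.23760888  0.14630614] [ 1.6332161  -0.36639317  1.18727398] 0.023080737262143148 0.0
bowl_in [(array([ 0.497, -0.238,  0.025]), 0.8)]
bowl_out [(array([ 0.503, -0.23 ,  0.001]), 0.61)]
0.93 120 [328. 184.] [377. 210.] [328. 194.] [377. 199.]
bowl_in 0.93 [(328, 194, 200), (330, 191, 204), (336, 187, 208), (369, 186, 209), (375, 189, 203), (377, 192, 199)]
bowl_out 0.77 [(329, 205, 207), (331, 206, 212), (337, 209, 220), (368, 210, 220), (374, 205, 212), (376, 205, 208)]
bowl_in (0.89, ((503.57568359375, -215.93109130859375), (91.57202911376953, 131.70706176757812), 84.0960922241211))
bowl_in (0.93, ((500.02886962890625, -212.397705078125), (141.28704833984375, 214.23316955566406), 172.88514709472656))
(array([606.5,  -4.3,  77.4]), np.float64(-1.6))
```

Step 1 looks done: the rims are concentric and level. Now to the strip: travel high to its grip rib.

Request:
{"op": "play_rows", "data": {
  "increments": "30 -2 -10 0 0;80 -2 -10 0 0;130 -2 -10 0 0;180 -2 -10 0 0;230 -2 -10 0 0;280 -2 -10 0 0;330 -2 -10 0 0;380 -2 -10 0 0;430 -2 -10 0 0;480 -2 -10 0 0;530 -2 -10 -1.5 0;570 -2 -10 -1.5 0;606 -2 10 -1.5 0;606 -2 50 -1.5 0;606 -2 80 -1.5 0;606 -2 100 -1.5 0;606 -2 100 -1.5 0",
  "force": 40
}}

```text
t: 22.5
tool_pos: [0.4378, 0.369, 0.0332]
orientation: [-2.192, -2.248, 0.012]
force: [-0.9, -0.7, -0.1]
opening: 0.0466
gripper_force: 0.0
```

Run:
```python
from h import *
s=robot.read_state();print(s["t"],s["tool_pos"],s["orientation"],s["force"],s["opening"])
im=robot.read_camera("side")
for q in("strip_grip","strip","strip_edge"): print(q,[(np.round(d["centre"],3),round(d["conf"],2)) for d in robot.landmark_of("side",q)[:1]])
x=s["tool_pos"]
# rib extents & finger silhouettes along a row
b=im.astype(int).max(2); 
P=proj("side",[[.437,.372,.036],[.437,.407,.036],[.437,.407,.02],x+[0,0,.037],x]); print(P)
sub=im[300:385:5,340:420:2].astype(int).mean(2).astype(int)
for i,r in enumerate(sub): print(300+5*i,*r)
```

```text
22.5 [0.43783842 0.3689685  0.03319154] [-2.192439   -2.24796196  0.01244338] [-0.94402197 -0.68148084 -0.05400198] 0.04664643106652522
strip_grip [(array([0.439, 0.372, 0.023]), 0.9)]
strip [(array([ 0.471,  0.375, -0.   ]), 0.82)]
strip_edge [(array([0.524, 0.374, 0.005]), 0.7)]
[[391.14532091 349.16879012]
 [392.84721521 362.9383996 ]
 [392.07204201 370.40285281]
 [392.10938341 332.01181392]
 [390.38805412 349.2905386 ]]
300 192 191 192 194 194 191 192 182 124 115 118 119 120 119 120 109 134 136 136 136 136 121 119 120 122 50 49 40 45 79 99 88 61 82 75 33 110 137 138 139
305 104 105 100 102 103 103 85 84 83 82 83 80 80 69 66 64 134 136 136 136 141 54 56 55 49 43 41 75 83 93 110 78 80 82 80 14 130 135 135 136
310 90 73 97 50 52 49 56 58 52 45 44 43 45 44 49 51 135 135 136 136 123 46 50 50 53 70 52 44 46 45 85 91 73 81 49 17 135 136 135 136
315 99 105 93 84 74 60 58 55 47 42 59 45 52 50 38 42 134 135 135 136 82 54 57 54 60 48 54 47 50 46 50 47 55 72 26 61 137 136 136 139
320 85 95 93 83 84 78 71 91 80 84 58 49 48 59 67 50 134 135 135 137 62 44 52 57 47 51 59 44 36 41 50 45 45 46 10 
[... 1047 characters left out ...]
226 229 231 229 229 241 231 226 231 228 209 24 9 21 33 27 230 137 74 99 97 96 106 86 75 83 95 64
365 99 243 242 244 242 241 242 242 240 182 230 230 226 228 230 229 228 233 232 227 229 230 236 64 10 15 21 18 231 242 88 68 88 87 86 108 80 58 79 70
370 87 232 241 244 241 241 241 241 243 202 188 231 225 228 229 229 227 226 241 231 226 232 230 166 22 18 24 17 230 235 145 65 80 76 82 85 95 76 91 83
375 67 159 242 243 241 241 241 241 243 236 120 231 227 227 228 229 227 227 228 229 226 230 228 240 23 21 21 18 118 237 241 60 73 72 66 87 71 44 54 83
380 96 130 243 242 241 241 242 241 241 247 116 244 240 238 241 241 239 239 238 241 239 239 242 241 244 242 243 243 243 243 246 162 89 77 80 71 63 67 71 64
```

The finger tips show at row ~332, which confirms the 37 mm offset, and the rib lies between them (cols 386–396). I descend in stages with a 4 mm x correction.

Request:
{"op": "play_rows", "data": {
  "increments": "1 4 20 0 0;1 4 35 0 0;1 4 45 0 0;1 4 50 0 0;1 4 54 0 0;1 4 54 0 0"
}}

```text
t: 23.3
tool_pos: [0.4448, 0.372, -0.0164]
orientation: [-2.194, -2.249, 0.001]
force: [0.2, 0.3, 0.2]
opening: 0.0465
gripper_force: 0.0
```

Request:
{"op": "play_rows", "data": {
  "increments": "0 0 2 0 0;0 0 2 0 1;0 0 2 0 1;0 0 2 0 1;0 0 2 0 1;0 0 2 0 1;0 0 2 0 1"
}}

```text
t: 24.0
tool_pos: [0.4448, 0.3722, -0.0181]
orientation: [-2.194, -2.249, 0.0]
force: [-1.3, 0.7, 2.5]
opening: 0.0094
gripper_force: 40.0
```

Rib gripped (9.4 mm). I lift, carry the strip over the landing and turn it to the board's yaw (5.9°).

Request:
{"op": "play_rows", "data": {
  "increments": "0 0 -10 0 1;0 0 -30 0 1;0 0 -50 0 1;-30 3 -60 0 1;-70 8 -60 -1 1;-110 12 -60 -2 1;-150 16 -60 -3 1;-190 20 -60 -4 1;-230 25 -60 -4.5 1;-260 28 -60 -4.5 1;-279 30 -60 -4.5 1;-279 30 -60 -4.5 1;-279 30 -60 -4.5 1"
}}

```text
t: 25.3
tool_pos: [0.4822, 0.0938, 0.0423]
orientation: [2.105, 2.331, 0.001]
force: [-0.4, 0.4, -0.1]
opening: 0.0095
gripper_force: 40.0
```

```bash
cat > st.py <<'E'
from h import *
s=robot.read_state();print(round(s["t"],2),s["tool_pos"].round(4),s["orientation"].round(3),s["force"].round(1),s["opening"])
o=s["orientation"]; print("psi",2*np.degrees(np.arctan2(o[1],o[0]))%180-90)
for c in("side","top"):
    robot.read_camera(c)
    for q in("strip_edge","strip_grip","flap_edge"):
        print(c,q,[(np.round(d["centre"],3),round(d["conf"],2)) for d in robot.landmark_of(c,q)[:1]])
E
python3 st.py
```

```text
25.3 [0.4822 0.0938 0.0423] [2.105e+00 2.331e+00 1.000e-03] [-0.4  0.4 -0.1] 0.009459720323833324
psi 5.833441514928026
side strip_edge []
side strip_grip [(array([0.487, 0.091, 0.086]), 0.94)]
side flap_edge [(array([0.585, 0.104, 0.023]), 0.7)]
top strip_edge []
top strip_grip []
top flap_edge []
```

Request:
{"op": "play_rows", "data": {
  "increments": "0 -10 10 0 1;0 -10 30 0 1;0 -10 42 0 1;0 -10 46 0 1;0 -10 46 0 1;0 -10 46 0 1"
}}

```text
t: 26.3
tool_pos: [0.4725, 0.093, -0.0036]
orientation: [2.103, 2.333, 0.001]
force: [0.7, 0.5, -1.6]
opening: 0.0097
gripper_force: 40.0
```

```bash
python3 st.py
cat > px.py <<'E'
from h import *
im=robot.read_camera("side").astype(int); b,g,r=im[...,0],im[...,1],im[...,2]
# red line pixels and green flap front edge, strip white edges per row
for y in range(252,300,4):
    red=[x for x in range(300,400) if r[y,x]-g[y,x]>60 and r[y,x]-b[y,x]>40]
    gr=[x for x in range(270,340) if g[y,x]-r[y,x]>20]
    wh=[x for x in range(300,420) if im[y,x].min()>135 and abs(r[y,x]-b[y,x])<14]
    f=lambda v:(v[0],v[-1],len(v)) if v else None
    print(y,"red",f(red),"green",f(gr),"white",f(wh))
E
python3 px.py
```

```text
26.3 [ 0.4725  0.093  -0.0036] [2.103e+00 2.333e+00 1.000e-03] [ 0.7  0.5 -1.6] 0.009707690543087455
psi 5.921241869631174
side strip_edge [(array([0.556, 0.1  , 0.02 ]), 0.73)]
side strip_grip [(array([0.473, 0.088, 0.039]), 0.76)]
side flap_edge [(array([0.586, 0.106, 0.023]), 0.66)]
top strip_edge []
top strip_grip []
top flap_edge [(array([0.586, 0.107, 0.02 ]), 0.77)]
252 red None green None white (364, 364, 1)
256 red None green (275, 314, 40) white (364, 376, 2)
260 red (339, 339, 1) green (274, 314, 41) white (327, 356, 28)
264 red (340, 340, 1) green (274, 314, 41) white (328, 371, 31)
268 red (341, 341, 1) green (274, 315, 42) white (328, 358, 22)
272 red (342, 342, 1) green (273, 315, 43) white (329, 361, 13)
276 red (328, 343, 3) green (273, 315, 43) white (329, 373, 35)
280 red (343, 343, 1) green (273, 316, 44) white (330, 374, 35)
284 red (343, 344, 2) green (273, 316, 44) white (330, 375, 44)
288 red (344, 345, 2) green (272, 316, 45) white (331, 376, 44)
292 red (345, 345, 1) green (275, 317, 43) white (331, 377, 45)
296 red None green None white None
```

```bash
cat >> px.py <<'E'
def fit(sel,z,n):
    p=np.array(sel,float); p=p[abs(p[:,0]-np.median(p[:,0]))<8]; w=ray("side",p,z); c=np.polyfit(w[:,1],w[:,0],1)
    print(n,"angle",-np.degrees(np.arctan(c[0])),"x at y=.105",np.polyval(c,.105),"y range",w[:,1].min(),w[:,1].max(),len(p))
import sys; z=float(sys.argv[1]) if len(sys.argv)>1 else .022
R=[];G=[];W=[]
for y in range(254,294):
    red=[x for x in range(300,400) if r[y,x]-g[y,x]>40 and r[y,x]-b[y,x]>30 and im[y,x-4].min()>120]
    gr=[x for x in range(270,340) if g[y,x]-r[y,x]>20]
    wh=[x for x in range(310,420) if im[y,x].min()>135 and abs(r[y,x]-b[y,x])<14]
    if red:R.append((np.mean(red),y))
    if gr:G.append((gr[-1]+.5,y))
    if wh:W.append((wh[0]-.5,y))
for s,zz,n in((R,z,"red"),(G,.026,"green"),(W,z,"front edge")):
    if len(s)>4: fit(s,zz,n)
E
python3 px.py .022 | tail -3
```

```text
red angle 0.5715101420687576 x at y=.105 0.5552842080213345 y range 0.023841558182296385 0.11298109335358775 14
green angle 5.825649188788391 x at y=.105 0.5833131278539032 y range 0.019854896902205654 0.1860583684401863 39
front edge angle 5.867682383130099 x at y=.105 0.5539956941435777 y range 0.03515442381631306 0.18154902299136366 35
```

The strip's front edge (5.87°) is parallel to the flap's edge (5.83°), 29 mm short of it and centred within about 3 mm. I lower it to the deck.

Request:
{"op": "play_rows", "data": {
  "increments": "0 0 1 0 1;0 0 2 0 1;0 0 3 0 1;0 0 4 0 1;0 0 4 0 1"
}}

```text
t: 27.3
tool_pos: [0.4719, 0.0929, -0.0062]
orientation: [-2.103, -2.333, 0.001]
force: [-11.9, -1.5, 22.9]
opening: 0.0096
gripper_force: 40.0
```

Request:
{"op": "play_rows", "data": {
  "increments": "0 0 -1 0 1;0 0 -1.7 0 1;0 0 -1.7 0 1"
}}

```text
t: 27.6
tool_pos: [0.472, 0.0929, -0.0062]
orientation: [2.104, 2.333, 0.0]
force: [-2.8, -0.7, 5.8]
opening: 0.0094
gripper_force: 40.0
```

```bash
python3 st.py | head -3;python3 px.py .0165 | tail -3
```

```text
27.6 [ 0.472   0.0929 -0.0062] [2.104 2.333 0.   ] [-2.8 -0.7  5.8] 0.009436116616188548
psi 5.914841141185036
side strip_edge [(array([0.556, 0.103, 0.017]), 0.85)]
red angle -2.5152658907338425 x at y=.105 0.5569095043235321 y range 0.013413742632298664 0.09424668766516531 13
green angle 5.825649188788391 x at y=.105 0.5833131278539032 y range 0.019854896902205654 0.1860583684401863 39
front edge angle 5.959388935404932 x at y=.105 0.5535127514667681 y range 0.0301405450316512 0.17306872590611855 34
```

Resting on the deck with about 6 N. I slide forward under the flap.

Request:
{"op": "play_rows", "data": {
  "increments": "0 6 0 0 1;0 12 0 0 1;0 18 0 0 1;0 24 0 0 1;0 29 0 0 1;0 34 0 0 1;0 39 0 0 1;0 42 0 0 1;0 42 0 0 1"
}}

```text
t: 28.95
tool_pos: [0.5136, 0.0972, -0.0061]
orientation: [-2.103, -2.333, 0.001]
force: [-4.5, -0.7, 8.7]
opening: 0.0097
gripper_force: 40.0
```

```bash
python3 st.py | head -5;python3 px.py .016 | tail -14
```

```text
28.95 [ 0.5136  0.0972 -0.0061] [-2.103e+00 -2.333e+00  1.000e-03] [-4.5 -0.7  8.7] 0.009683136083692234
psi 5.920604942448335
side strip_edge [(array([0.597, 0.106, 0.017]), 0.91)]
side strip_grip [(array([0.515, 0.095, 0.036]), 0.6)]
side flap_edge [(array([0.583, 0.104, 0.025]), 0.72)]
256 red None green (275, 314, 40) white (345, 370, 4)
260 red (321, 322, 2) green (274, 314, 41) white (316, 338, 21)
264 red (322, 322, 1) green (274, 314, 41) white (316, 356, 24)
268 red (322, 323, 2) green (274, 315, 42) white (317, 341, 23)
272 red (323, 323, 1) green (273, 315, 43) white (320, 353, 15)
276 red (323, 324, 2) green (273, 315, 43) white (316, 354, 29)
280 red (324, 324, 1) green (273, 316, 44) white (317, 355, 29)
284 red (324, 325, 2) green (273, 316, 44) white (317, 355, 37)
288 red (324, 325, 2) green (272, 317, 46) white (318, 356, 37)
292 red (325, 325, 1) green (275, 317, 43) white (318, 357, 38)
296 red None green None white None
red angle 8.231278796092653 x at y=.105 0.5129637175377083 y range 0.0635419831961006 0.17007518114730646 8
green angle 6.010160974339515 x at y=.105 0.58315259827151 y range 0.019854896902205654 0.1860583684401863 39
front edge angle 4.935266192077769 x at y=.105 0.5810283071112105 y range 0.03126641806130426 0.17448571454452855 31
```

The flap hasn't moved (green edge still at cols 314–317) and the red line is about 17 mm short of it. I finish the slide, then press down.

Request:
{"op": "play_rows", "data": {
  "increments": "0 4 0 0 1;0 8 0 0 1;0 12 0 0 1;0 15 0 0 1;0 17 0 0 1;0 17 0 0 1;0 17 0.5 0 1;0 17 0.9 0 1;0 17 0.9 0 1;0 17 0.9 0 1"
}}

```text
t: 30.4
tool_pos: [0.5302, 0.099, -0.0062]
orientation: [-2.103, -2.333, 0.001]
force: [-10.4, -1.5, 17.1]
opening: 0.0094
gripper_force: 40.0
```

```bash
python3 st.py;python3 px.py .016 | tail -14; python3 chk.py | sed -n 2,3p
```

```text
30.4 [ 0.5302  0.099  -0.0062] [-2.103e+00 -2.333e+00  1.000e-03] [-10.4  -1.5  17.1] 0.009448599296756604
psi 5.925709248202509
side strip_edge [(array([0.616, 0.108, 0.017]), 0.7)]
side strip_grip [(array([0.532, 0.095, 0.037]), 0.57)]
side flap_edge [(array([0.586, 0.11 , 0.027]), 0.76)]
top strip_edge []
top strip_grip []
top flap_edge []
256 red None green (275, 314, 40) white (369, 370, 2)
260 red None green (274, 314, 41) white (316, 349, 17)
264 red None green (274, 314, 41) white (316, 344, 18)
268 red (316, 316, 1) green (274, 315, 42) white (317, 345, 20)
272 red None green (273, 315, 43) white (317, 345, 12)
276 red (316, 316, 1) green (273, 315, 43) white (317, 346, 23)
280 red (317, 317, 1) green (273, 316, 44) white (318, 347, 23)
284 red (317, 317, 1) green (273, 316, 44) white (318, 348, 31)
288 red None green (272, 316, 45) white (318, 349, 32)
292 red (318, 318, 1) green (275, 317, 43) white (319, 349, 31)
296 red None green None white None
red angle -3.066685062259666 x at y=.105 0.4693776800025231 y range 0.0012216212409568161 0.1622437666851514 14
green angle 5.608718804043778 x at y=.105 0.5836440146696207 y range 0.019854896902205654 0.1860583684401863 39
front edge angle 6.039311160670267 x at y=.105 0.5805124481119838 y range 0.03126641806130426 0.174329718339865 32
bowl_in [(array([ 0.501, -0.24 ,  0.026]), 0.74), (array([ 0.645, -0.317,  0.004]), 0.48)]
bowl_out []
```

The red line lies along the flap's front edge for its whole length. The flap is shut, the bowls are still nested, and the strip is pressed at about 17 N with the tool upright. I hand in.

```bash
python3 -c "
from plant import robot
print(robot.close_job())"
```

```text
the job is handed in; nothing more can be done
None
```

I handed the job in at about 31 s of the 51 s allowed; no verdict came back. By my last measurements the bowls are nested, the strip is square and centred with its red line at the flap's front edge, the flap is shut, and the strip is pressed down at about 17 N.

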